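# Set the bench air supply to its marked pressure and lock the regulator

### The job

The bench air unit is set too low: pull its regulator knob up until it clicks out, turn it clockwise until the gauge needle stands at the set pointer on the gauge's rim, then push the knob back down fully home so that it is locked at that pressure, and let go. Work the knob gently: if its locking teeth meet on the way down, ease it round a little under light pressure until it drops in, rather than pressing harder. Leave the other things on the bench where they are.

Things in the scene. Friction and masses are not known exactly. Their poses are not given: they have to be found in the camera images.
- air_unit: Grey steel box bolted to the bench, 150 x 290 mm in plan (its own x, y); aluminium top panel 98 mm above the bench. Origin: centre of its underside, z up, front (-x) towards the robot. On the panel: the knob at (0, -70) mm, a gauge 100 mm across and 14 mm high at (0, 70). Water filter 105 mm high at (0, 182). Hose couplings stick out 40 mm on the -y side. Nothing else within 60 mm of the knob's axis.
- neck: The regulator's fixed neck under the knob; origin on the knob's vertical axis at the panel's top face. A steel nut on it, 45 mm across and 3 mm high, lies on the panel. It holds the knob's 18 locking teeth (inside the case, unseen) and its two end stops: more than 40 N on them in all, up, down or sideways, damages them.
- knob_grip (a point): On the axis of the regulator knob, 26 mm above the panel while the knob is home; rises with the knob. The knob is a black ribbed upright cylinder 40 mm across; home, it reaches from 5 to 36 mm above the panel. Turning it when out takes about 0.2 N m; it may be let go and regrasped as often as needed, and stays as it is.
- knob_top (a point): Centre of the knob's flat top face; rises with the knob. On the way down the knob's two square dogs mostly land on top of teeth: the knob then stops hard 3 mm up and no safe push seats it. Eased round under light pressure (5 to 10 N), either way by at most half a tooth (10 degrees), it drops in; each gap leaves only about 1 degree of freedom either way.
- knob_pull (a joint): How far the knob is pulled up, m: 0 = home and locked, 0.006 = clicked out, with a hard stop at each end. A snap catch half way holds it out or in when let go; passing it takes about 5 to 10 N either way, and once past it the catch helps the knob on. Below 0.003 the knob's dogs stand between the teeth (18, 20 degrees apart) and it cannot turn.
- gauge_center (a point): Centre of the gauge's dial, on the needle's vertical axis.
- needle_tip (a point): Tip of the gauge's black needle, 36 mm from gauge_center. As the knob turns clockwise seen from above, the needle turns clockwise by 0.35 of the knob's angle, without lag, and stays where the knob is left. The scale spans 270 degrees, open towards the unit's front (-x); the needle starts 26 to 60 degrees short of the pointer.
- set_mark (a point): Point on the dial, 36 mm from gauge_center, straight below the tip of the set pointer: a dark steel clip 12 mm wide on the gauge's rim with an arrow point inward. The pointer stays put. Needle at the pointer means needle_tip at this point.
- duster: Air duster gun lying on the bench to the right of the unit, about 190 x 110 x 26 mm. Leave it alone.
- tape_roll: Roll of masking tape lying flat behind the unit (away from the robot), 100 mm across, 25 mm high. Leave it alone.
- jar: Amber glass jar with a steel lid to the left of the unit, 70 mm across, 85 mm high, standing upright. Leave it alone.

How it is judged:
On the way, in this order (a step that is already met when the one before it is completed fails the run):
1. the knob is pulled up and clicked out (more than 4.5 mm) (value of joint knob_pull above 0.0045 m), for 0.2 s.
2. with the knob out, the needle is turned to the set pointer (within 5 mm at its tip) (value of joint knob_pull above 0.0035 m and distance between needle_tip and set_mark below 0.005 m), for 0.3 s.
At the end, for the whole second after the job is handed in: The knob is pushed home (within 1.2 mm of fully in, so it is locked) and at rest, and the needle's tip is within 5 mm of the set pointer's mark (value of joint knob_pull below 0.0012 m and distance between needle_tip and set_mark below 0.005 m and velocity of joint knob_pull below 0.01 m/s); the robot touches nothing.
It fails at once if the knob is forced against its teeth or end stops with more than 40 N (contact force between knob_pull and neck above 40 N).
It fails at once if another thing on the bench is moved by more than 30 mm (distance of any of duster, tape_roll, jar from where it was at the start of the episode above 0.03 m).
It also fails if it takes over 64 s, if anything falls off the work surface, if the arm or the gripper's body presses on something with over 40 N, if the wrist force passes 120 N, or if a joint passes its speed limit or range.

### The arm

A 6-joint arm with a two-finger parallel gripper is mounted at the origin on the work surface. World frame = base frame: x ahead of the robot, y to its left, z up, the work surface at z = 0. Lengths are in m, angles in rad, forces in N, time in s.
With the tool pointing down it reaches from about 0.25 to 0.775 m from the base axis. Payload 4 kg.
Tool frame: the origin (TCP) lies midway between the tips of the shut fingers; the grasp point (between the pads) lies 19 mm behind it (env.grip_depth is the distance from the TCP to the grasp point, in m); z points along the fingers, y is the line along which they close (so a half turn about z gives the same grasp; the last joint's range is limited). The gripper opens to 85 mm and grips with 20 to 120 N. Pads are 22 mm wide; open, the fingers measure 114 mm over their backs; the gripper's body (76 mm by 85 mm) begins 54 mm behind the grasp point. The pads swing forward as they close: fully open they stand 13 mm farther back than shut.
Start: joints at [-1.206, 0.087, 1.371, -0, 1.684, -0.103], TCP at [0.248, -0.491, 0.231] pointing down, gripper open.
Joint ranges: [-3.1, 3.1], [-0.76, 2.03], [0.27, 2.55], [-1.08, 4.22], [0.17, 2.65], [-2.57, 2.57]. Speed limits (rad/s): [2.79, 2.79, 3.14, 3.14, 3.14, 3.14].

### API

Orientations are given as a 3x3 rotation matrix whose columns are the frame's x, y, z axes.
In Python, from plant import env gives the robot as it stands.
- The arm moves only by the tool step_arm, never from a script. Its argument "plan" is a list of rows, each a list of 7 numbers: the shift along the tool's x, y, z in units of 50 mm (1.0 is 50 mm), then the turn, a rotation vector about the tool's x, y, z in units of 8 degrees (1.0 is 8 degrees), then the opening in per cent of the stroke, from 0 (shut) to 100 (fully open). A call has 1 to 20 rows; each row is the pose to reach, as a shift and turn from the pose commanded when the call began, along the tool's axes at that moment; what a row does not reach only later rows make up. A row lasts 1/10 s, in which the tool goes at most 50 mm and 8.59 degrees, less where a joint would pass 70% of its speed; a pose out of reach is approached as far as the arm can. A call with a gripper value outside its range is refused whole. The fingers move at their own pace and stop on an object; the grip force is fixed at half the most. Time passes only in rows, so rows that repeat a pose let the fingers close. It gives the time, the measured TCP pose, the force, the opening and the grip force at its end, in the units of the state.
- env.get_obs(): the state, without advancing time (a new reading comes with each control period).
- env.read_camera(name): name is "scene" or "top" or "wrist"; returns a dict with "color" (420x560x3 uint8, red, green, blue), "camera_matrix" (3x3 intrinsics, pixels), "dist_coeffs" ([k1, k2, p1, p2, k3] as OpenCV has them; the pictures are not rectified), "xyz" and "attitude" of the camera in the world. Camera axes: x right, y up, looking along -z (the intrinsics and any distortion apply to the point x, -y, -z); pixel columns grow to the right and rows downward; lengths in m; the calibration is good to about 2 mm. A picture is of the moment at which its call begins. There is no depth.
- env.hand_in(): hands the job in; it is judged then, once.
The state is a dict: "time_s": time; "qpos": joint angles; "joint_velocities": joint speeds; "effort": joint torques, N m; "eef_pos": TCP position; "tool_rot": TCP orientation; "wrist_force": force on the tool from outside, world axes, zero at the start; "ft_torque": the same for the moment, N m; "finger_gap": opening from 0.0 (shut) to 1.0 (fully open); "finger_force": force on a finger pad.
Only numpy, scipy, OpenCV 4.12 (cv2) and the standard library are available. Lean on these libraries where they do the work, as an engineer would, in place of code of your own. Each camera call takes 0.05 s, during which the arm holds its last target. There are 200 camera calls.

## Working session

There is one attempt and no reset: what is moved stays moved. The work goes in short steps, Python scripts to look and compute and a tool call to move; the robot and the scene stay as the last step left them, time stands still between calls to the robot, and variables do not carry over. Pictures are saved under pics/ and viewed, at most 10 in all, crops included, and the job is handed in when it is done.

Besides the shell and the picture viewer there is one more tool, called after "Call:" as a command line: name --pt "numbers of a row" for each row, then --argument value for the rest. step_arm: Moves the arm, as the interface text tells. Its arguments: {"type":"object","properties":{"plan":{"type":"array"}},"required":["plan"]}

```bash
ls; mkdir -p pics; cat > h.py <<'E'
import numpy as np, cv2
from plant import env
def shot(name,f=None):
    c=env.read_camera(name)
    if f: cv2.imwrite('pics/'+f,c['color'][:,:,::-1])
    return c
def R(c):
    a=np.array(c['attitude'],float)
    return a if a.shape==(3,3) else None
def ray(c,uv):
    p=cv2.undistortPoints(np.array([[uv]],float),np.array(c['camera_matrix'],float),np.array(c['dist_coeffs'],float))[0,0]
    d=R(c)@np.array([p[0],-p[1],-1]); return np.array(c['xyz'],float),d
def onz(c,uv,z):
    o,d=ray(c,uv); return o+d*(z-o[2])/d[2]
def proj(c,P):
    q=R(c).T@(np.array(P)-c['xyz']); q=q*[1,-1,-1]
    return cv2.projectPoints(q.reshape(1,1,3),np.zeros(3),np.zeros(3),np.array(c['camera_matrix'],float),np.array(c['dist_coeffs'],float))[0].ravel()
E
python3 - <<'E'
from h import *
a=shot('top','top1.png'); b=shot('scene','scene1.png')
for c in(a,b): print(c['xyz'],c['attitude'],c['camera_matrix'],c['dist_coeffs'])
print(env.get_obs())
cv2.imwrite('pics/both1.png',np.vstack([a['color'],b['color']])[:,:,::-1][::1])
E
```

```text
pics
[0.41261222 0.0586343  1.28754684] [[ 0.0179621   0.98775992 -0.15494417]
 [-0.99982895  0.01842819  0.00157217]
 [ 0.00440826  0.15488942  0.98792198]] [[477.56450123   0.         272.63867079]
 [  0.         477.56450123 207.38125973]
 [  0.           0.           1.        ]] [-0.1643552  0.         0.         0.         0.       ]
[1.27648676 0.73498714 0.83236491] [[-0.71042725 -0.41981169  0.56484624]
 [ 0.70376856 -0.42182706  0.57163952]
 [-0.00171352  0.80362931  0.59512771]] [[502.18511381   0.         271.63648449]
 [  0.         502.18511381 213.2247295 ]
 [  0.           0.           1.        ]] [-0.07817202  0.          0.          0.          0.        ]
{'time_s': 0.1, 'qpos': array([-1.20609097e+00,  8.79283116e-02,  1.37214267e+00,  4.94442075e-06,
        1.68361224e+00, -1.03093280e-01]), 'joint_velocities': array([-0.0002882 , -0.00270424, -0.00293383, -0.0001317 , -0.00014899,
       -0.00117197]), 'effort': array([ 3.46240769e-03, -3.53016007e+01, -3.14217317e+01,  9.71873487e-05,
        7.95719738e-03,  5.66143505e-07]), 'eef_pos': array([ 0.24784278, -0.49047665,  0.23021032]), 'tool_rot': array([[ 8.92562927e-01,  4.50922246e-01, -7.41060334e-04],
       [ 4.50922801e-01, -8.92560814e-01,  1.95481834e-03],
       [ 2.20029660e-04, -2.07895938e-03, -9.99997815e-01]]), 'wrist_force': array([ 0.87083313, -1.55049546, -1.35004995]), 'ft_torque': array([-0.03222549,  0.00453893,  0.04385094]), 'finger_force': 0.0, 'finger_gap': 0.9991064236914688}
```

View pics/top1.png

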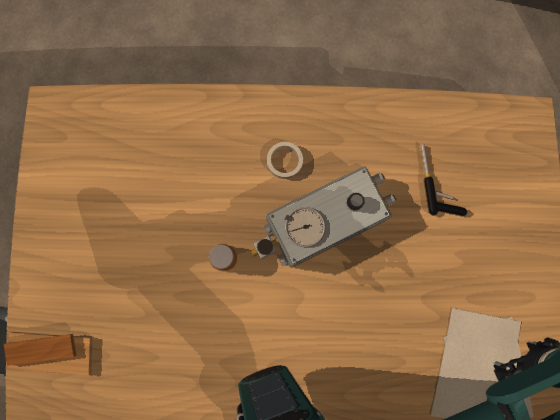

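The top view shows the unit, with the knob at about (356,201) and the gauge at about (306,227). A dark clip may be at (290,217). I'll zoom in and measure.

```bash
python3 - <<'E'
from h import *
a=cv2.imread('pics/top1.png')
cv2.imwrite('pics/crop1.png',cv2.resize(a[160:275,255:405],None,fx=5,fy=5,interpolation=cv2.INTER_CUBIC))
c=env.read_camera('top')
k=onz(c,(356.5,201),.134); g=onz(c,(306,227.5),.112)
print(k,g,np.linalg.norm((k-g)[:2]))
d=(g-k)[:2]; print('unit yaw (y axis dir minus 90)',np.degrees(np.arctan2(d[1],d[0]))-90)
E
```

```text
[ 0.61330652 -0.14958289  0.134     ] [ 0.54805519 -0.02682425  0.112     ] 0.13902309229939236
unit yaw (y axis dir minus 90) 27.99250675307995
```

View pics/crop1.png

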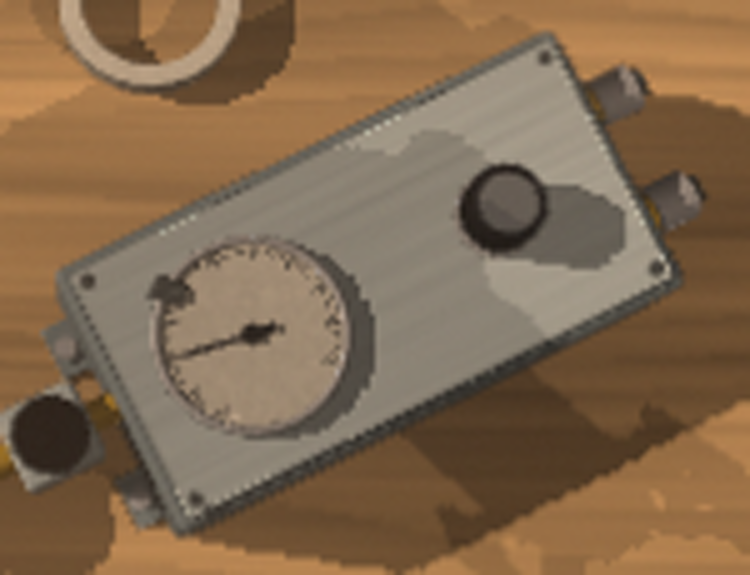

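The needle points left and slightly down. Its pivot is at crop (257,333) and its tip near (170,357). The pointer clip is at crop (175,292), about 42° clockwise of the needle. That works out to about 120° of knob, or 6 teeth. I'll move above the knob with tool yaw near 106°, so there is room to turn.

Call:
step_arm --pt "0.3 -0.1 -0.2 0 0 -0.3 100" --pt "0.9 -0.3 -0.5 0 0 -1 100" --pt "1.7 -0.5 -0.8 0 0 -1.8 100" --pt "2.5 -0.7 -0.8 0 0 -2.6 100" --pt "3.3 -1 -0.8 0 0 -3.4 100" --pt "4.1 -1.2 -0.8 0 0 -4.2 100" --pt "4.9 -1.4 -0.8 0 0 -5 100" --pt "5.7 -1.7 -0.8 0 0 -5.8 100" --pt "6.5 -1.9 -0.8 0 0 -6.6 100" --pt "7.3 -2.1 -0.8 0 0 -7.4 100" --pt "8.1 -2.4 -0.8 0 0 -8.2 100" --pt "8.8 -2.6 -0.8 0 0 -9 100" --pt "9.3 -2.7 -0.8 0 0 -9.6 100" --pt "9.6 -2.8 -0.8 0 0 -9.9 100" --pt "9.6 -2.8 -0.8 0 0 -9.9 100" --pt "9.6 -2.8 -0.8 0 0 -9.9 100" --pt "9.6 -2.8 -0.8 0 0 -9.9 100"

```text
time_s: 1.85
eef_pos: [0.6125, -0.1505, 0.2718]
tool_rot: [[-0.274, 0.962, -0.0], [0.962, 0.274, -0.001], [-0.001, -0.0, -1.0]]
wrist_force: [-0.3, 0.4, -0.2]
finger_gap: 1.002
finger_force: 0.0
```

```bash
python3 - <<'E'
from h import *
c=shot('wrist','w1.png'); o=env.get_obs()
print(o['time_s'],o['eef_pos'],o['tool_rot'],o['qpos'],o['wrist_force'],env.grip_depth,c['xyz'])
print(proj(c,[.6133,-.1496,.134]),proj(c,[.548,-.0268,.112]))
E
```

```text
1.9 [ 0.6124948  -0.15059435  0.27178976] [[-2.73604463e-01  9.61842279e-01  1.67713287e-04]
 [ 9.61842131e-01  2.73604514e-01 -5.33580499e-04]
 [-5.59107396e-04  1.53237001e-05 -9.99999844e-01]] [-3.30712702e-01  2.66782610e-01  1.08386617e+00 -4.61307144e-04
  1.79061196e+00 -6.07951915e-01] [ 0.59106468 -0.07177679  0.29995618] 0.0187 [ 0.59132121 -0.07178526  0.41576166]
[279.12190124 187.30790156] [239.42078949   0.87330044]
```

View pics/w1.png

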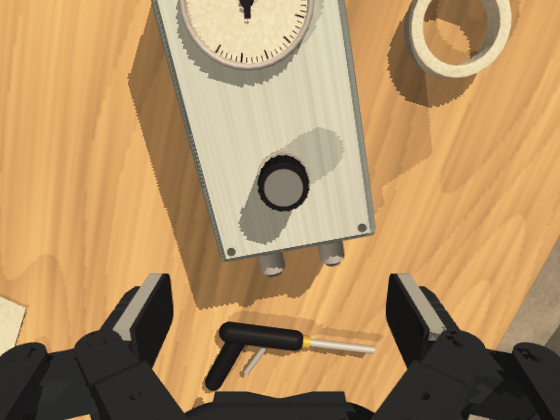

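The wrist view shows the knob top at about (284,188), while the dial is cut off by the top edge. I'll shift 100 mm towards the gauge for one clear picture of the dial.

Call:
step_arm --pt "0.4 0 0 0 0 0 100" --pt "1 0 0 0 0 0 100" --pt "1.6 0 0 0 0 0 100" --pt "2 0 0 0 0 0 100" --pt "2 0 0 0 0 0 100" --pt "2 0 0 0 0 0 100" --pt "2 0 0 0 0 0 100"

```text
time_s: 2.6
eef_pos: [0.5856, -0.0541, 0.2714]
tool_rot: [[-0.275, 0.962, 0.0], [0.962, 0.275, -0.0], [-0.001, 0.0, -1.0]]
wrist_force: [-0.6, -0.1, 1.2]
finger_gap: 1.002
finger_force: 0.0
```

```bash
python3 - <<'E'
from h import *
c=shot('wrist','w2.png'); o=env.get_obs()
print(o['time_s'],o['eef_pos'])
g=proj(c,[.548,-.0268,.112]); k=proj(c,[.6133,-.1496,.134]); print(g,k)
u,v=int(g[0]),int(g[1])
x0=max(0,u-90);y0=max(0,v-90)
print(x0,y0)
cv2.imwrite('pics/w2c.png',cv2.resize(c['color'][y0:y0+180,x0:x0+180,::-1],None,fx=3.3333,fy=3.3333,interpolation=cv2.INTER_CUBIC))
import pickle; pickle.dump(c,open('w2.pkl','wb')); pickle.dump({},open('d','wb'))
E
```

```text
2.65 [ 0.58567072 -0.05423696  0.27126202]
[242.28254869 136.99838285] [278.35840961 298.91682714]
152 46
```

View pics/w2c.png

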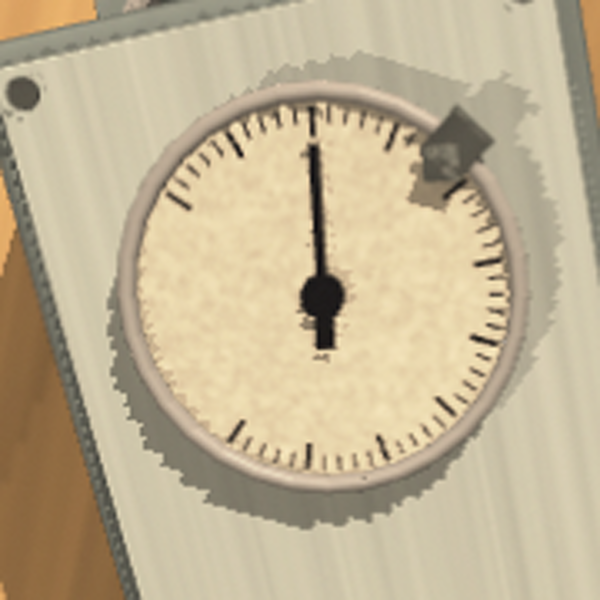

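In the crop the pivot is at (322,295), the tip at (314,143) and the arrow point near (425,180), with the clip body at (463,140). I'll get the angles and the knob centre by casting rays.

```bash
python3 - <<'E'
from h import *
import pickle
c=pickle.load(open('w2.pkl','rb'))
f=lambda u,v,z: onz(c,(152+u/3.3333-.35,46+v/3.3333-.35),z)[:2]
p=f(322,295,.110);t=f(314,143,.110);m=f(425,180,.113);m2=f(463,140,.114)
an=lambda q:np.degrees(np.arctan2(*(q-p)[::-1]))
print('pivot',p,'r',np.linalg.norm(t-p),'diff',an(t)-an(m),an(t)-an(m2))
im=c['color'].astype(int); s=im[255:345,230:330]
g=(abs(s[:,:,0]-s[:,:,2])<30)&(s.max(2)<160)
# dark ribs: knob silhouette; gray top face
dark=(s.max(2)<60).astype(np.uint8)
n,l,st,ce=cv2.connectedComponentsWithStats(dark); i=1+np.argmax(st[1:,4]); print(st[i],ce[i]+[230,255])
cn=cv2.findContours((l==i).astype(np.uint8),cv2.RETR_CCOMP,cv2.CHAIN_APPROX_NONE)
for q,h in zip(cn[0],cn[1][0]):
  if len(q)>40:
    (x,y),r=cv2.minEnclosingCircle(q); 
    e=onz(c,(x+230,y+255),.134);e2=onz(c,(x+230+r,y+255),.134); print('hole' if h[3]>=0 else 'outer',x+230,y+255,r,e,np.linalg.norm(e-e2))
E
```

```text
pivot [ 0.55196831 -0.02358868] r 0.03559143918985385 diff 44.183566359750635 44.585901065589184
[  29    9   46   54 1159] [281.32528041 283.97066437]
outer 281.5233917236328 290.42982482910156 27.138301849365234 [ 0.61359279 -0.14074549  0.134     ] 0.023257221730324126
hole 282.0 299.5 18.554075241088867 [ 0.61648816 -0.14929577  0.134     ] 0.01604896956673143
```

The angles agree at about 44.4°. The pivot-to-knob distance is 141 mm against 140 given, and the knob is at (0.616,-0.149). I'll go back over the knob, lower, for a centring look.

Call:
step_arm --pt "-0.4 0 0.3 0 0 0 100" --pt "-1 0.05 0.8 0 0 0 100" --pt "-1.6 0.05 1.3 0 0 0 100" --pt "-2 0.05 1.6 0 0 0 100" --pt "-2 0.05 1.6 0 0 0 100" --pt "-2 0.05 1.6 0 0 0 100" --pt "-2 0.05 1.6 0 0 0 100" --pt "-2 0.05 1.6 0 0 0 100"

```text
time_s: 3.45
eef_pos: [0.6163, -0.1481, 0.1933]
tool_rot: [[-0.277, 0.961, 0.003], [0.961, 0.277, -0.001], [-0.002, 0.003, -1.0]]
wrist_force: [-1.0, -0.5, -0.1]
finger_gap: 1.002
finger_force: 0.0
```

```bash
python3 - <<'E'
from h import *
c=shot('wrist','w3.png'); o=env.get_obs()
print(o['time_s'],o['eef_pos'],o['wrist_force'])
T=o['tool_rot']
k=proj(c,[.6155,-.1493,.134]); print(k)
u,v=map(int,k); x0,y0=u-60,v-60
s=c['color'].astype(int)[y0:v+60,x0:u+60]
dark=(s.max(2)<60).astype(np.uint8)
cs,h=cv2.findContours(dark,cv2.RETR_CCOMP,cv2.CHAIN_APPROX_NONE)
for q,hh in zip(cs,h[0]):
  if len(q)>60:
    (x,y),r=cv2.minEnclosingCircle(q); e=onz(c,(x+x0,y+y0),.134); e2=onz(c,(x+x0+r,y+y0),.134)
    print(hh[3]>=0,x+x0,y+y0,r,e,np.linalg.norm(e-e2),'tool delta mm',T.T@(e-o['eef_pos'])*1e3)
E
```

```text
3.5 [ 0.61625692 -0.14803201  0.19310431] [-0.419801   -0.20723678 -0.51939472]
[275.03790478 227.03467413]
False 276.5 218.5 38.05926513671875 [ 0.61485709 -0.14396077  0.134     ] 0.02198668333197296 tool delta mm [ 4.38743112 -0.36111269 59.09715773]
True 276.5 227.0 27.500099182128906 [ 0.61631153 -0.14904393  0.134     ] 0.016005736669049656 tool delta mm [-0.89969757 -0.37105287 59.10498533]
```

View pics/w3.png

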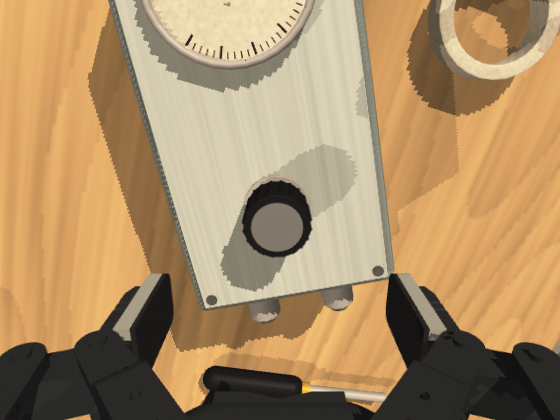

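The picture shows the knob top at (276,227), between the fingers and within 1 mm of centre. I'll descend and part-close.

Call:
step_arm --pt "0 0 0.4 0 0 0 100" --pt "0 0 0.9 0 0 0 100" --pt "0 0 1.3 0 0 0 90" --pt "0 0 1.6 0 0 0 80" --pt "0 0 1.74 0 0 0 70" --pt "0 0 1.74 0 0 0 60" --pt "0 0 1.74 0 0 0 56" --pt "0 0 1.74 0 0 0 54" --pt "0 0 1.74 0 0 0 54" --pt "0 0 1.74 0 0 0 54"

```text
time_s: 4.5
eef_pos: [0.6161, -0.149, 0.1051]
tool_rot: [[-0.276, 0.961, 0.001], [0.961, 0.276, -0.001], [-0.001, 0.001, -1.0]]
wrist_force: [-0.6, -0.4, 0.3]
finger_gap: 0.543
finger_force: 0.0
```

Call:
step_arm --pt "0 0 0 0 0 0 52" --pt "0 0 0 0 0 0 51" --pt "0 0 0 0 0 0 50" --pt "0 0 0 0 0 0 49" --pt "0 0 0 0 0 0 48.5" --pt "0 0 0 0 0 0 48"

```text
time_s: 5.1
eef_pos: [0.6157, -0.1489, 0.1043]
tool_rot: [[-0.276, 0.961, -0.0], [0.961, 0.276, -0.0], [-0.0, -0.0, -1.0]]
wrist_force: [-0.1, -0.2, -0.1]
finger_gap: 0.48
finger_force: 0.0
```

Call:
step_arm --pt "0 0 0 0 0 0 47.5" --pt "0 0 0 0 0 0 47" --pt "0 0 0 0 0 0 46.5" --pt "0 0 0 0 0 0 46.5"

```text
time_s: 5.5
eef_pos: [0.6153, -0.149, 0.1044]
tool_rot: [[-0.276, 0.961, -0.001], [0.961, 0.276, -0.0], [0.0, -0.001, -1.0]]
wrist_force: [-3.0, -0.7, 1.7]
finger_gap: 0.463
finger_force: 5.0
```

Call:
step_arm --pt "0 0 0 0 0 0 46" --pt "0 0 0 0 0 0 45" --pt "0 0 0 0 0 0 42" --pt "0 0 0 0 0 0 42" --pt "0 0 0 0 0 0 42"

```text
time_s: 6.0
eef_pos: [0.6153, -0.149, 0.1047]
tool_rot: [[-0.276, 0.961, -0.001], [0.961, 0.276, -0.0], [-0.0, -0.001, -1.0]]
wrist_force: [-5.1, -0.4, 4.2]
finger_gap: 0.453
finger_force: 59.8
```

Gripped at 60 N, with only about 5 N of side load. Now I'll pull up gently.

Call:
step_arm --pt "0 0 -0.02 0 0 0 40" --pt "0 0 -0.04 0 0 0 40" --pt "0 0 -0.06 0 0 0 40" --pt "0 0 -0.06 0 0 0 40"

```text
time_s: 6.4
eef_pos: [0.6152, -0.1489, 0.106]
tool_rot: [[-0.276, 0.961, -0.002], [0.961, 0.276, 0.0], [0.001, -0.002, -1.0]]
wrist_force: [-2.9, -2.0, -5.7]
finger_gap: 0.451
finger_force: 60.7
```

Call:
step_arm --pt "0 0 -0.01 0 0 0 40" --pt "0 0 -0.03 0 0 0 40" --pt "0 0 -0.05 0 0 0 40" --pt "0 0 -0.05 0 0 0 40" --pt "0 0 -0.05 0 0 0 40"

```text
time_s: 6.9
eef_pos: [0.6153, -0.149, 0.1108]
tool_rot: [[-0.276, 0.961, -0.001], [0.961, 0.276, -0.0], [-0.0, -0.001, -1.0]]
wrist_force: [-4.9, -2.0, -2.7]
finger_gap: 0.45
finger_force: 61.4
```

The tool rose 6.1 mm, so the knob is out. Now I'll turn clockwise (+z of the tool), in two halves.

Call:
step_arm --pt "0 0 0 0 0 0.3 40" --pt "0 0 0 0 0 0.8 40" --pt "0 0 0 0 0 1.4 40" --pt "0 0 0 0 0 2 40" --pt "0 0 0 0 0 2.6 40" --pt "0 0 0 0 0 3.2 40" --pt "0 0 0 0 0 3.8 40" --pt "0 0 0 0 0 4.4 40" --pt "0 0 0 0 0 5 40" --pt "0 0 0 0 0 5.6 40" --pt "0 0 0 0 0 6.2 40" --pt "0 0 0 0 0 6.8 40" --pt "0 0 0 0 0 7.3 40" --pt "0 0 0 0 0 7.5 40" --pt "0 0 0 0 0 7.5 40" --pt "0 0 0 0 0 7.5 40"

```text
time_s: 8.5
eef_pos: [0.6159, -0.149, 0.1107]
tool_rot: [[0.694, 0.72, 0.001], [0.72, -0.694, -0.001], [0.0, 0.001, -1.0]]
wrist_force: [-3.3, -2.7, 0.2]
finger_gap: 0.451
finger_force: 61.4
```

Call:
step_arm --pt "0 0 0 0 0 0.3 40" --pt "0 0 0 0 0 0.8 40" --pt "0 0 0 0 0 1.4 40" --pt "0 0 0 0 0 2 40" --pt "0 0 0 0 0 2.6 40" --pt "0 0 0 0 0 3.2 40" --pt "0 0 0 0 0 3.8 40" --pt "0 0 0 0 0 4.4 40" --pt "0 0 0 0 0 5 40" --pt "0 0 0 0 0 5.6 40" --pt "0 0 0 0 0 6.2 40" --pt "0 0 0 0 0 6.8 40" --pt "0 0 0 0 0 7.3 40" --pt "0 0 0 0 0 7.5 40" --pt "0 0 0 0 0 7.5 40" --pt "0 0 0 0 0 7.5 40"

```text
time_s: 10.1
eef_pos: [0.6161, -0.1496, 0.1107]
tool_rot: [[0.97, -0.241, 0.001], [-0.241, -0.97, -0.002], [0.002, 0.001, -1.0]]
wrist_force: [-3.3, -3.6, 0.1]
finger_gap: 0.451
finger_force: 61.4
```

```bash
python3 - <<'E'
from h import *
c=shot('top'); o=env.get_obs(); print(o['time_s'],o['tool_rot'][:,0],o['ft_torque'],o['qpos'][5])
a=cv2.resize(c['color'][190:265,265:405,::-1],None,fx=5,fy=5,interpolation=cv2.INTER_CUBIC)
cv2.imwrite('pics/t2.png',a)
E
```

```text
10.15 [ 0.97040659 -0.24147019  0.00178955] [-0.60949883  0.64180514  0.055833  ] 1.4877362472485094
```

View pics/t2.png

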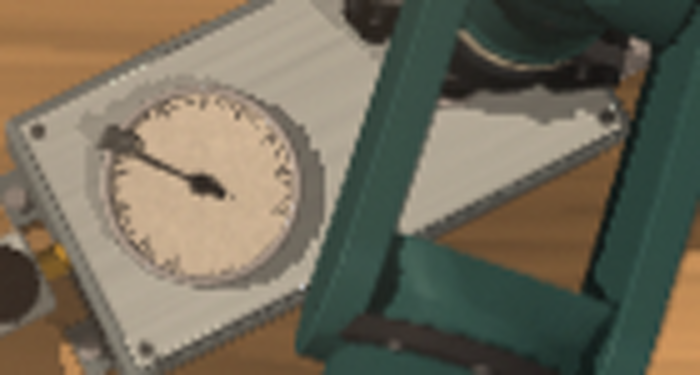

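The crop shows the pivot at (207,185) and the needle pointing straight at the clip at (120,140). The yaw has gone 106° to -14°, which is exactly 120°, or 6 teeth. Now I'll ease it down.

Call:
step_arm --pt "0 0 0.02 0 0 0 40" --pt "0 0 0.04 0 0 0 40" --pt "0 0 0.06 0 0 0 40" --pt "0 0 0.06 0 0 0 40" --pt "0 0 0.06 0 0 0 40"

```text
time_s: 10.65
eef_pos: [0.6161, -0.1497, 0.109]
tool_rot: [[0.97, -0.241, 0.002], [-0.241, -0.97, -0.002], [0.003, 0.001, -1.0]]
wrist_force: [-5.0, -2.7, 2.8]
finger_gap: 0.452
finger_force: 61.7
```

Call:
step_arm --pt "0 0 0.01 0 0 0 40" --pt "0 0 0.02 0 0 0 40" --pt "0 0 0.02 0 0 0 40" --pt "0 0 0.02 0 0 0 40"

```text
time_s: 11.05
eef_pos: [0.6162, -0.1497, 0.1088]
tool_rot: [[0.97, -0.241, 0.003], [-0.241, -0.97, -0.002], [0.003, 0.002, -1.0]]
wrist_force: [-6.6, -2.9, 4.9]
finger_gap: 0.447
finger_force: 61.9
```

Call:
step_arm --pt "0 0 0.01 0 0 0 40" --pt "0 0 0.02 0 0 0 40" --pt "0 0 0.02 0 0 0 40" --pt "0 0 0.02 0 0 0 40"

```text
time_s: 11.45
eef_pos: [0.6162, -0.1497, 0.1073]
tool_rot: [[0.97, -0.241, 0.002], [-0.241, -0.97, -0.002], [0.003, 0.002, -1.0]]
wrist_force: [-5.9, -3.1, 4.5]
finger_gap: 0.454
finger_force: 61.8
```

Call:
step_arm --pt "0 0 0.01 0 0 0 40" --pt "0 0 0.02 0 0 0 40" --pt "0 0 0.02 0 0 0 40" --pt "0 0 0.02 0 0 0 40"

```text
time_s: 11.85
eef_pos: [0.6161, -0.1496, 0.105]
tool_rot: [[0.97, -0.241, 0.002], [-0.241, -0.97, -0.002], [0.002, 0.001, -1.0]]
wrist_force: [-4.8, -3.8, 0.8]
finger_gap: 0.448
finger_force: 61.7
```

It's down 5.7 mm of 6.1, so it has dropped in. A small final push will confirm the bottom stop.

Call:
step_arm --pt "0 0 0.01 0 0 0 40" --pt "0 0 0.02 0 0 0 40" --pt "0 0 0.02 0 0 0 40" --pt "0 0 0.02 0 0 0 40"

```text
time_s: 12.25
eef_pos: [0.6161, -0.1496, 0.1046]
tool_rot: [[0.97, -0.241, 0.002], [-0.241, -0.97, -0.002], [0.002, 0.001, -1.0]]
wrist_force: [-4.2, -3.0, 3.2]
finger_gap: 0.449
finger_force: 61.8
```

At home, with the load rising against the stop. Now I'll release and rise.

Call:
step_arm --pt "0 0 0 0 0 0 48" --pt "0 0 0 0 0 0 55" --pt "0 0 0 0 0 0 75" --pt "0 0 0 0 0 0 90" --pt "0 0 0 0 0 0 90" --pt "0 0 -0.2 0 0 0 90" --pt "0 0 -0.7 0 0 0 90" --pt "0 0 -1.4 0 0 0 90" --pt "0 0 -2.1 0 0 0 90" --pt "0 0 -2.7 0 0 0 90" --pt "0 0 -3.2 0 0 0 90" --pt "0 0 -3.3 0 0 0 90" --pt "0 0 -3.3 0 0 0 90" --pt "0 0 -3.3 0 0 0 90" --pt "0 0 -3.3 0 0 0 90"

```text
time_s: 13.75
eef_pos: [0.615, -0.1486, 0.2653]
tool_rot: [[0.97, -0.242, -0.004], [-0.242, -0.97, 0.001], [-0.004, -0.0, -1.0]]
wrist_force: [-0.4, -0.4, -0.3]
finger_gap: 0.899
finger_force: 0.0
```

```bash
python3 - <<'E'
from h import *
c=shot('top'); w=shot('wrist'); s=shot('scene'); o=env.get_obs(); print(o['time_s'],o['eef_pos'],o['wrist_force'])
k=proj(s,[.616,-.1493,.12]); u,v=map(int,k)
z=lambda i,f:cv2.resize(i[:,:,::-1],f,interpolation=cv2.INTER_CUBIC)
cv2.imwrite('pics/fin.png',np.hstack([z(c['color'][190:265,265:340],(400,400)),z(s['color'][v-40:v+40,u-40:u+40],(400,400))]))
# knob top diameter/height from wrist: hole centre & apparent radius
k=proj(w,[.616,-.1493,.134]); u,v=map(int,k); print(k); x0,y0=u-45,v-45
s=w['color'].astype(int)[y0:v+45,x0:u+45]
cs,h=cv2.findContours((s.max(2)<60).astype(np.uint8),cv2.RETR_CCOMP,cv2.CHAIN_APPROX_NONE)
for q,hh in zip(cs,h[0]):
  if len(q)>50: (x,y),r=cv2.minEnclosingCircle(q); e=onz(w,(x+x0,y+y0),.134); e2=onz(w,(x+x0,y+y0),.14); print(hh[3]>=0,r,e,e2)
E
```

```text
13.9 [ 0.61532382 -0.1486771   0.26616889] [ 0.15531168  0.34726879 -0.68553335]
[281.37953293 187.93752886]
False 28.588464736938477 [ 0.61970028 -0.14941935  0.134     ] [ 0.62133675 -0.14980831  0.14      ]
True 21.2022647857666 [ 0.61617259 -0.14840052  0.134     ] [ 0.61788599 -0.1488117   0.14      ]
```

View pics/fin.png

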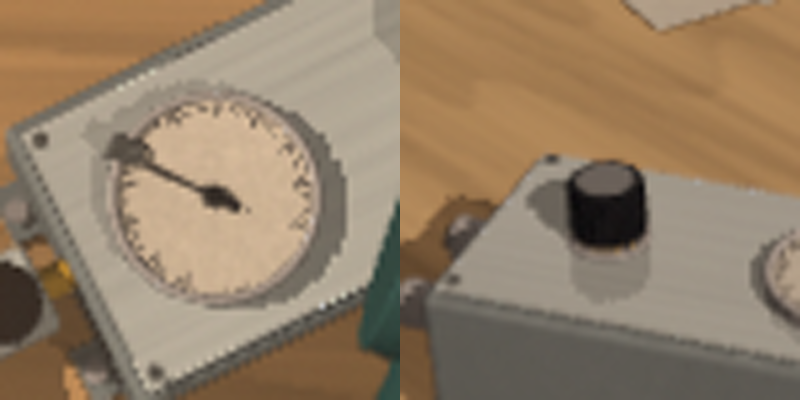

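The left crop shows the needle pointing at the clip, and the right one shows the knob low on its nut. One check first: compare the knob's height in the scene camera with the starting picture, and hand in only if they match.

```bash
python3 - <<'E'
from h import *
s=shot('scene'); a=cv2.imread('pics/scene1.png'); b=s['color'][:,:,::-1]
k=proj(s,[.616,-.1493,.12]); u,v=map(int,k)
print('px for 6mm',proj(s,[.616,-.1493,.14])-proj(s,[.616,-.1493,.134]))
f=lambda i:np.argwhere(i[v-15:v+15,u-10:u+10].max(2)<60)
A,B=f(a),f(b); d=B.mean(0)-A.mean(0); print(len(A),len(B),d,A.max(0),B.max(0),A.min(0),B.min(0))
if abs(d[0])<0.5: print(env.hand_in())
E
```

```text
px for 6mm [-0.1639147  -1.96714078]
167 163 [0.09209801 0.00672275] [24 18] [24 18] [8 3] [9 3]
the job is handed in; nothing more can be done
None
```

The job is handed in at about 14 s of the 64 s allowed: the knob was pulled out, turned 120° clockwise so the needle stands at the set pointer, pushed home (scene-camera height matches the start) and let go; no verdict came back.

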